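# Hold a tube rack in the corner of a rack reader

## Task

The white tube rack stands in the loading place of the rack reader, and because it has no bottom its cryotubes stand loose on the deck: without lifting or rocking it, slide the rack with its tubes across the deck onto the dark reading window. Press it into the corner so that it sits flush against both stop rails with all three spring pins fully pushed in, and finish while still holding it pressed there, since the pins push it out again and the reader only reads while it is home. Leave the other things on the bench alone.

Things in the scene. Friction and masses are not known exactly. Their poses are not given: they have to be found in the camera images.
- reader: tube-rack reader fixed on the bench: flat grey deck 124 x 310 mm, its top 30 mm above the bench. Origin under the deck's middle, on the bench; y along its length towards the white electronics pod (22 mm above the deck, y = 118 to 154 mm), x across, away from the robot, z up. Two stop rails, 20 mm above the deck, 9 mm thick, bound two sides of the dark reading window round (16, 51) mm
- back_rail: the reader's back stop rail: two short aluminium pieces, inner face at x = 40 mm of the reader, y = -4 to 20 mm and y = 82 to 115 mm, with a 62 mm wide open gap for a finger between; it carries the pins pin_near and pin_far. The deck ends 18 mm behind that face. Origin and axes are the reader's
- end_rail: the reader's end stop rail, aluminium: inner face at y = 106 mm of the reader, from x = -2 to 38 mm; it carries the pin pin_end. Origin and axes are the reader's
- corner (a point): inner corner where the planes of the two rails' inner faces meet, at deck height (30 mm above the bench); its axes are the reader's
- seat (a point): where the middle of the rack's underside is when the rack is fully home in the corner, at deck height; the reader's axes. The rack's long side is then parallel to the reader's y
- loading (a point): middle of the loading place, a rectangle of black corner marks on the deck, at (-20, -86) mm of the reader, at deck height; the reader's axes
- rack: white bottomless rack, 48 mm (its x) by 110 mm (its y) by 46 mm high, walls 2 mm, 3 x 7 square cells open right through, about 0.3 kg, slides easily (friction about 0.25). Stands in the loading place, turned by at most 0.2 rad against the reader. Origin: middle of its underside, z up. Can be grasped across the 48 mm at mid-length; with the rack home, the finger behind it stands in the back rail's gap
- pin_near (a joint): how far (m) the spring sensing pin in the back rail piece next to the loading place is pushed in: 0 = out, 0.005 = flush with the rail (about 0.0045 when the rack bears on the rail). Domed steel pin of 7 mm diameter, standing 5 mm proud of the rail face, 10 mm above the deck, at y = 8 mm of the reader; pushes back with 1.5 N out, 3 N when flush
- pin_far (a joint): the same for the pin in the other back rail piece, next to the corner, at y = 94 mm of the reader
- pin_end (a joint): the same for the pin in the end rail, at x = 18 mm of the reader, pushed along the reader's +y
- tube_1: capped cryotube, 12 mm diameter, 49 mm high, 12 g, standing loose on the deck inside a rack cell at (-15, -46) mm of the rack, its cap 3 mm above the rack's top. Origin: middle of its underside, z up
- tube_2: capped cryotube, 12 mm diameter, 49 mm high, 12 g, standing loose on the deck inside a rack cell at (15, -31) mm of the rack, its cap 3 mm above the rack's top. Origin: middle of its underside, z up
- tube_3: capped cryotube, 12 mm diameter, 49 mm high, 12 g, standing loose on the deck inside a rack cell at (0, -15) mm of the rack, its cap 3 mm above the rack's top. Origin: middle of its underside, z up
- tube_4: capped cryotube, 12 mm diameter, 49 mm high, 12 g, standing loose on the deck inside a rack cell at (-15, 15) mm of the rack, its cap 3 mm above the rack's top. Origin: middle of its underside, z up
- tube_5: capped cryotube, 12 mm diameter, 49 mm high, 12 g, standing loose on the deck inside a rack cell at (15, 31) mm of the rack, its cap 3 mm above the rack's top. Origin: middle of its underside, z up
- tube_6: capped cryotube, 12 mm diameter, 49 mm high, 12 g, standing loose on the deck inside a rack cell at (0, 46) mm of the rack, its cap 3 mm above the rack's top. Origin: middle of its underside, z up
- vortex_mixer: white round vortex mixer, 100 mm diameter, 67 mm high, to the right; leave it alone. Origin: middle of its underside
- timer: flat bench timer, 68 x 64 x 19 mm, to the right in front; leave it alone. Origin: middle of its underside
- buffer_bottle: white reagent bottle, 48 mm diameter, 104 mm high, at the left edge; leave it alone. Origin: middle of its underside
- conical_1: conical tube lying on its side, 22 x 117 x 22 mm, behind the reader; leave it alone. Origin: middle of its underside
- tip_box: closed pipette tip box, 68 x 112 x 71 mm, behind on the right; leave it alone. Origin: middle of its underside

How it is judged:
By the outcome, as a careful person would: the job done as asked, in the order asked, and still so for the second after the job is handed in, while the arm keeps its last pose, push and grip.
It also fails if it takes over 45 s, if anything falls off the work surface, if the arm or the gripper's body presses on something with over 40 N, if the wrist force passes 120 N, or if a joint passes its speed limit or range.

## Robot

A 7-joint arm with a two-finger parallel gripper is mounted at the origin on the work surface; the furniture and walls round the work are solid. World frame = base frame: x ahead of the robot, y to its left, z up, the work surface at z = 0. Lengths are in m, angles in rad, forces in N, time in s.
With the tool pointing down it reaches from about 0.4 to 0.85 m from the base axis. Payload 10.4 kg.
Tool frame: the origin (TCP) lies midway between the tips of the shut fingers; the grasp point (between the pads) lies 19 mm behind it; z points along the fingers, y is the line along which they close (so a half turn about z gives the same grasp; the last joint's range is limited). The gripper opens to 87 mm and grips with 3 to 60 N. Pads are 19 mm wide; open, the fingers measure 117 mm over their backs; the gripper's body (75 mm by 190 mm) begins 51 mm behind the grasp point.
Start: joints at [-1.132, 0.332, -0.065, 1.46, 0.022, 1.35, -0.088], TCP at [0.278, 0.56, 0.183] pointing down, gripper open.
Joint ranges: [-2.6, 2.6], [-0.5, 2.12], [-1.47, 1.34], [0.16, 2.42], [-1.27, 4.41], [0.06, 2.06], [-2.6, 2.6]. Speed limits (rad/s): [2.22, 2.22, 2.79, 2.79, 3.14, 3.14, 3.14].

## Interface

Orientations are given as a unit quaternion [x, y, z, w].
In Python, from bench import r gives the robot as it stands.
- The arm moves only by the tool arm_command, never from a script. Its arguments are lists of equal length, an entry for each row: "xyz": the shift along the world's x, y, z in m, a list of three; "rot": the turn, a rotation vector about the world's x, y, z in rad, a list of three. In form: {"xyz": [[tx, ty, tz], ...], "rot": [[ax, ay, az], ...]}. A call has 1 to 20 rows; each row is the pose to reach, as a shift and turn from the pose commanded when the call began; what a row does not reach only later rows make up. A row lasts 1/12 s, in which the tool goes at most 41.7 mm and 7.16 degrees, less where a joint would pass 70% of its speed; a pose out of reach is approached as far as the arm can. A call with a gripper value outside its range is refused whole. "grip" is the opening, from 0 (shut) to 1 (fully open), set as the call begins (left out, the last holds). The fingers move at their own pace and stop on an object; "squeeze" is the grip in N (left out, the last holds). Time passes only in rows, so rows that repeat a pose let the fingers close. It gives the time, the measured TCP pose, the force, the opening and the grip force at its end, in the units of the state.
- r.read_state(): the state, without advancing time (a new reading comes with each control period).
- r.camera(name): name is "scene" or "top"; returns the picture (420x560x3 uint8, red, green, blue); there is no depth.
- r.camera_model(name): a dict with "fx", "fy", "cx", "cy" (pixels), "k1" (the pictures are not rectified: a ray, as slopes to the right and down, at radius r is drawn at 1 + k1 r^2 times it, then the intrinsics apply), "T" (4x4, takes a point from camera to world coordinates). Camera axes: x right, y up, looking along -z (the intrinsics and any distortion apply to the point x, -y, -z); pixel columns grow to the right and rows downward; lengths in m; the calibration is good to about 2 mm. A picture is of the moment at which its call begins. camera_model takes no time and is no camera call.
- r.close_job(): hands the job in; it is judged then, once.
Trained networks look in the newest picture that a camera, given by its name, has taken for a name from the list of things; names that differ only in an ending like _2 or _b are one class to them, and where a whole thing is asked for, a point or a joint stands for the part that bears it (a point fixed in the world has none). Each returns a list of dicts, best first, with "conf" (0 to 1); they miss things now and then, are a little off and sometimes report something else, mostly with a low value. They report only what shows in the picture. A call takes as long as a camera call.
- r.look_for(label, camera): "at" ([x, y, z] in m, in the coordinates of the camera as it stood for that picture, good to about 4 mm: the middle of the surface that is visible of it).
- r.spot_point(label, camera): "at" ([x, y, z] in m, in the coordinates of the camera as it stood for that picture, good to about 4 mm: a listed point, or the origin of a listed thing).
The state is a dict: "time": time; "joint_positions": joint angles; "joint_vel": joint speeds; "joint_torque": joint torques, N m; "ee_pos": TCP position; "eef_rot": TCP orientation; "ft_force": force on the tool from outside, world axes, zero at the start; "torque": the same for the moment, N m; "width": finger opening in m; "grip_force": force on a finger pad.
Only numpy, scipy, OpenCV 4.12 (cv2) and the standard library are available. Lean on these libraries where they do the work, as an engineer would, in place of code of your own. Each camera call takes 0.05 s, during which the arm holds its last target. There are 200 camera calls.

## Working session

There is one attempt and no reset: what is moved stays moved. The work goes in short steps, Python scripts to look and compute and a tool call to move; the robot and the scene stay as the last step left them, time stands still between calls to the robot, and variables do not carry over. Pictures are saved under pics/ and viewed, at most 10 in all, crops included, and the job is handed in when it is done.

Besides the shell and the picture viewer there is one more tool, called after "Call:" as name(argument=value, ...) on one line, values as JSON. arm_command: Moves the arm, as the interface text tells. Its arguments: {"type":"object","properties":{"xyz":{"type":"array"},"rot":{"type":"array"},"grip":{"type":"number"},"squeeze":{"type":"number"}},"required":["xyz","rot"]}

```bash
mkdir -p pics; cat > h.py <<'E'
import numpy as np,cv2
from bench import r
def w(p,cam): return (np.array(r.camera_model(cam)['T'])@np.r_[p,1])[:3]
def snap(cam,name):
    im=r.camera(cam); cv2.imwrite(f'pics/{name}.png',cv2.cvtColor(im,cv2.COLOR_RGB2BGR)); return im
def px2w(u,v,z,cam):
    m=r.camera_model(cam);T=np.array(m['T'])
    K=np.array([[m['fx'],0,m['cx']],[0,m['fy'],m['cy']],[0,0,1.]])
    d=np.array([(u-m['cx'])/m['fx'],(v-m['cy'])/m['fy']]);s=d.copy()
    for _ in range(20): s=d/(1+m['k1']*(s@s))
    ray=T[:3,:3]@np.array([s[0],-s[1],-1]);o=T[:3,3]
    return o+ray*(z-o[2])/ray[2]
def w2px(P,cam):
    m=r.camera_model(cam);T=np.array(m['T'])
    p=np.linalg.inv(T)@np.r_[P,1];s=np.array([p[0],-p[1]])/-p[2]
    s=s*(1+m['k1']*(s@s));return np.array([s[0]*m['fx']+m['cx'],s[1]*m['fy']+m['cy']])
E
python3 - <<'E'
from h import *
np.set_printoptions(precision=4,suppress=True)
for c in('top','scene'):
    snap(c,c+'0'); print(c,r.camera_model(c)['T'])
    for l in('reader','corner','seat','loading','rack','tube_1'):
        print(l,[(round(d['conf'],2),w(d['at'],c)) for d in r.spot_point(l,c)][:6])
print(r.read_state())
E
```

```text
top [[-0.011   0.9804 -0.1969  0.3807]
 [-0.9999 -0.0113 -0.0002 -0.0192]
 [-0.0024  0.1969  0.9804  0.9781]
 [ 0.      0.      0.      1.    ]]
reader [(0.81, array([ 0.4842, -0.0717, -0.0053])), (0.29, array([ 0.4625, -0.0176,  0.0287])), (0.22, array([ 0.4909, -0.1166,  0.0307]))]
corner [(0.81, array([0.4535, 0.0395, 0.0328]))]
seat [(0.95, array([ 0.4629, -0.016 ,  0.0282]))]
loading [(0.96, array([ 0.5124, -0.1573,  0.0309]))]
rack []
tube_1 [(0.58, array([ 0.5319, -0.1578,  0.0272])), (0.44, array([ 0.4837, -0.1475,  0.0302])), (0.4, array([ 0.5137, -0.1593,  0.0297])), (0.39, array([ 0.4916, -0.1151,  0.0295])), (0.39, array([ 0.4714, -0.1131,  0.0259])), (0.37, array([ 0.5278, -0.1948,  0.0373]))]
scene [[-0.8092  0.2199 -0.5449 -0.0759]
 [-0.5876 -0.3069  0.7487  0.8109]
 [-0.0026  0.926   0.3775  0.5015]
 [ 0.      0.      0.      1.    ]]
reader [(0.78, array([ 0.4774, -0.0755,  0.002 ]))]
corner [(0.61, array([0.454 , 0.0391, 0.0318]))]
seat [(0.66, array([ 0.4677, -0.0224,  0.0292]))]
loading [(0.85, array([ 0.5164, -0.1576,  0.0274]))]
rack [(0.7, array([ 0.5063, -0.1523,  0.0302]))]
tube_1 []
{'time': 0.7, 'joint_positions': array([-1.1316,  0.3322, -0.0647,  1.4601,  0.0216,  1.3499, -0.0885]), 'joint_vel': array([ 0.0007, -0.0014,  0.0006, -0.0012,  0.0015,  0.0005, -0.0008]), 'joint_torque': array([  0.001 , -62.2891,   0.0256, -39.0084,  -0.0609,   0.0314,
         0.    ]), 'ee_pos': array([0.2784, 0.5596, 0.1834]), 'eef_rot': array([ 0.2289,  0.9735,  0.0001, -0.    ]), 'ft_force': array([ 0.2617, -0.2625, -0.1526]), 'torque': array([ 0.0322, -0.0119,  0.0025]), 'grip_force': 0.0, 'width': 0.08691739843027219}
```

View pics/top0.png

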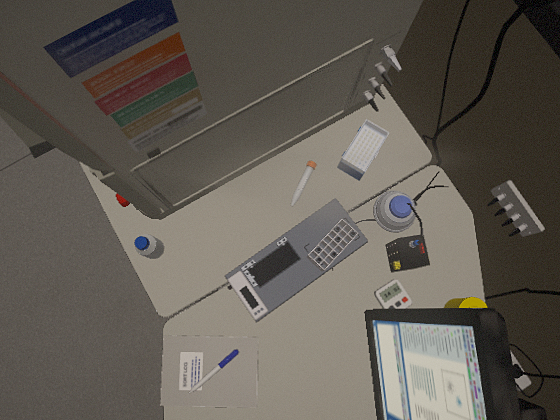

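View pics/scene0.png

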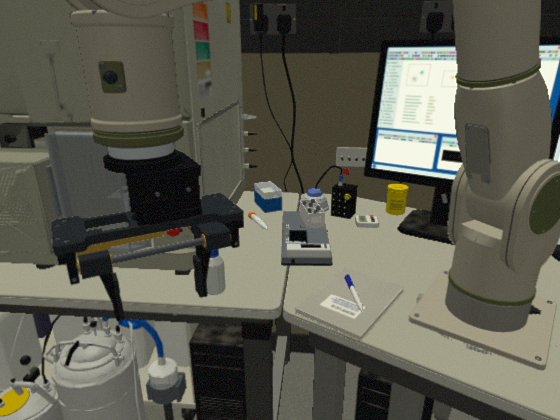

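The top view shows the reader at about (225–368, 198–320). The rack is at about (333, 243) on its right end, and the corner is near (243, 268). I'll enlarge that part to refine the pose.

```bash
python3 - <<'E'
from h import *
im=cv2.imread('pics/top0.png')[190:330,215:380]
cv2.imwrite('pics/crop0.png',cv2.resize(im,None,fx=4.2,fy=4.2,interpolation=cv2.INTER_CUBIC))
m=r.camera_model('top');print(m['fx'],m['k1'])
E
```

```text
424.3736266790386 -0.049104493914490795
```

View pics/crop0.png

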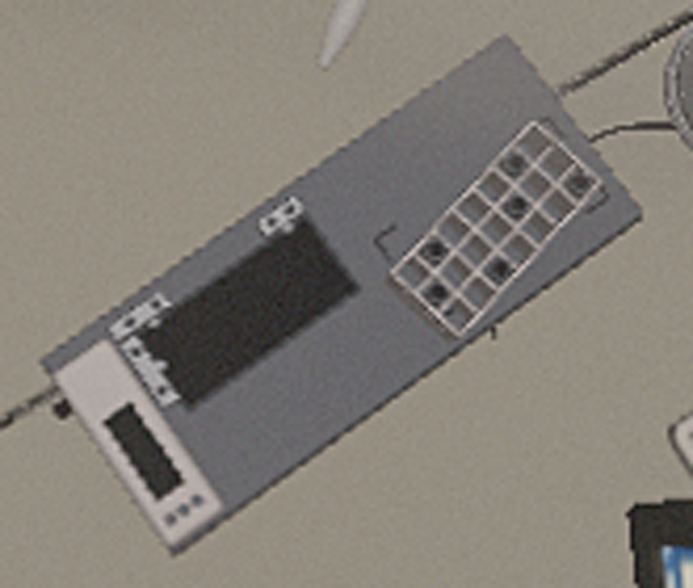

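The crop shows the deck corners at about (504,36), (641,214) and (43,362). The rack top corners are at (538,121), (606,185), (462,336) and (391,273), so the rack is turned a few degrees from the reader. The rails are at (280,215), (140,315) and (150,370).

```bash
python3 - <<'E'
from h import *
np.set_printoptions(precision=4,suppress=True)
from scipy.optimize import least_squares
def P(u,v,z): return px2w(215+(u+.5)/4.2-.5,190+(v+.5)/4.2-.5,z,'top')[:2]
def fit(loc,pts):
    loc=np.array(loc);pts=np.array(pts)
    def tf(p): c,s=np.cos(p[2]),np.sin(p[2]); return loc@np.array([[c,s],[-s,c]])+p[:2]
    s=least_squares(lambda p:(tf(p)-pts).ravel(),[.48,-.07,.6]); return s.x,(tf(s.x)-pts)*1e3
R,e=fit([(.062,-.155),(-.062,-.155),(.062,.155)],[P(504,36,.03),P(641,214,.03),P(43,362,.03)])
print('reader',R,np.degrees(R[2]));print(e)
K,e=fit([(.024,-.055),(-.024,-.055),(-.024,.055),(.024,.055)],[P(538,121,.076),P(606,185,.076),P(462,336,.076),P(391,273,.076)])
print('rack',K,np.degrees(K[2]));print(e)
c,s=np.cos(R[2]),np.sin(R[2]);M=np.array([[c,-s],[s,c]])
for n,q in dict(corner=(.04,.106),load=(-.02,-.086),seat=(.016,.051)).items(): print(n,M@q+R[:2])
print('window corners test',[(M.T@(P(u,v,.03)-R[:2])) for u,v in((305,215),(357,290),(193,408))])
print('rack in reader',M.T@(K[:2]-R[:2]),K[2]-R[2])
E
```

```text
reader [ 0.477  -0.0731  0.6099] 34.94567002165626
[[ 1.7806 -0.7232]
 [-0.5637 -1.8541]
 [-1.2169  2.5773]]
rack [ 0.5027 -0.1507  0.7858] 45.02526903156581
[[ 0.4444  0.0452]
 [ 0.391  -0.3873]
 [-1.2255  0.6818]
 [ 0.3901 -0.3396]]
corner [0.4491 0.0367]
load [ 0.5099 -0.1551]
seat [ 0.4609 -0.0221]
window corners test [array([ 0.0444, -0.0066]), array([-0.0043, -0.0054]), array([-0.0042,  0.1015])]
rack in reader [-0.0234 -0.0783] 0.17592219000368226
```

Call:
arm_command(xyz=[[0.013,-0.04,0],[0.026,-0.08,0],[0.039,-0.12,0],[0.051,-0.16,0],[0.064,-0.2,0],[0.077,-0.24,0],[0.09,-0.28,0],[0.102,-0.32,0],[0.115,-0.36,0],[0.128,-0.4,0],[0.14,-0.44,0],[0.153,-0.48,0],[0.166,-0.52,0],[0.179,-0.56,0],[0.191,-0.6,0],[0.204,-0.64,0],[0.216,-0.675,0],[0.223,-0.7,-0.01],[0.226,-0.711,-0.03],[0.226,-0.711,-0.04]], rot=[[0,0,-0.016],[0,0,-0.032],[0,0,-0.048],[0,0,-0.064],[0,0,-0.08],[0,0,-0.1],[0,0,-0.12],[0,0,-0.14],[0,0,-0.16],[0,0,-0.18],[0,0,-0.2],[0,0,-0.22],[0,0,-0.24],[0,0,-0.26],[0,0,-0.28],[0,0,-0.3],[0,0,-0.31],[0,0,-0.32],[0,0,-0.322],[0,0,-0.322]], grip=1)

```text
time: 2.37
ee_pos: [0.5039, -0.1548, 0.1419]
eef_rot: [0.384, 0.923, -0.001, -0.0]
ft_force: [-0.6, 0.4, -0.2]
width: 0.0869
grip_force: 0.0
```

```bash
python3 - <<'E'
from h import *
im=snap('scene','s1'); print(r.read_state()['ee_pos'])
P=np.array([.504,-.152,.08]);u,v=w2px(P,'scene').astype(int);print(u,v)
c=cv2.imread('pics/s1.png')[max(v-70,0):v+70,u-90:u+90]
cv2.imwrite('pics/s1c.png',cv2.resize(c,None,fx=4,fy=4,interpolation=cv2.INTER_CUBIC))
E
```

```text
[ 0.5028011  -0.15227661  0.14031877]
310 204
```

View pics/s1c.png

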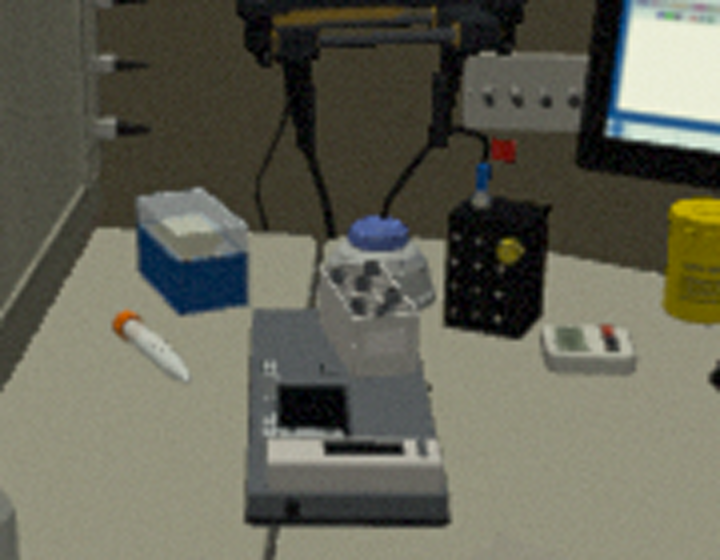

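The fingers (300 and 440 in the crop) straddle the rack (320–415) and are centred on it. I'll go down now.

Call:
arm_command(xyz=[[0.001,0,-0.015],[0.001,0,-0.03],[0.001,0,-0.045],[0.001,0,-0.06],[0.001,0,-0.072],[0.001,0,-0.083],[0.001,0,-0.092],[0.001,0,-0.098],[0.001,0,-0.1],[0.001,0,-0.1],[0.001,0,-0.1]], rot=[[0,0,0],[0,0,0],[0,0,0],[0,0,0],[0,0,0],[0,0,0],[0,0,0],[0,0,0],[0,0,0],[0,0,0],[0,0,0]])

```text
time: 3.33
ee_pos: [0.5058, -0.1516, 0.0438]
eef_rot: [0.382, 0.924, 0.0, 0.0]
ft_force: [-0.2, -0.6, -0.7]
width: 0.0869
grip_force: 0.0
```

Call:
arm_command(xyz=[[0,0,-0.005],[0,0,-0.005],[0,0,-0.005],[0,0,-0.005],[0,0,-0.005],[0,0,-0.005],[0,0,-0.005],[0,0,-0.005],[0,0,-0.005],[0,0,-0.005]], rot=[[0,0,0],[0,0,0],[0,0,0],[0,0,0],[0,0,0],[0,0,0],[0,0,0],[0,0,0],[0,0,0],[0,0,0]], grip=0, squeeze=20)

```text
time: 4.17
ee_pos: [0.5055, -0.1514, 0.0384]
eef_rot: [0.382, 0.924, 0.0, 0.0]
ft_force: [-0.6, -0.2, 0.4]
width: 0.0284
grip_force: 0.0
```

```bash
python3 - <<'E'
from h import *
s=r.read_state();print(s['width'],s['grip_force'],s['ee_pos'])
a=snap('top','t2')[170:290,270:410];b=snap('scene','s2')[150:270,240:380]
o=np.vstack([cv2.resize(x,None,fx=4,fy=4,interpolation=cv2.INTER_CUBIC)[:, :] for x in(a,)])
o2=cv2.resize(b,None,fx=4,fy=4,interpolation=cv2.INTER_CUBIC)
im=cv2.resize(np.hstack([o,o2]),(800,343));cv2.imwrite('pics/c2.png',im[...,::-1])
E
```

```text
0.028392989678139673 0.007895992021076381 [ 0.50548642 -0.15142516  0.038392  ]
```

View pics/c2.png

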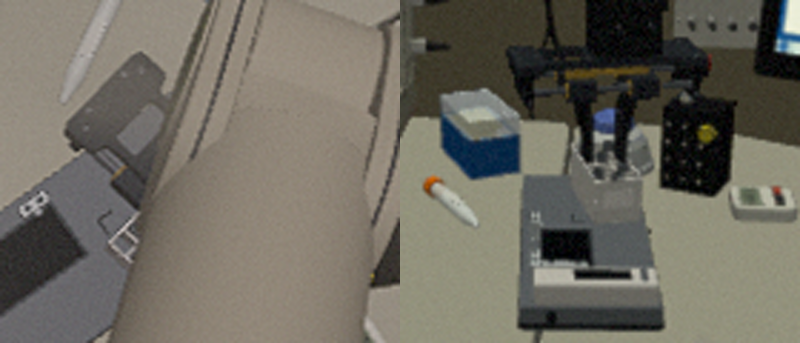

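```bash
python3 - <<'E'
from h import *
s=r.read_state();print(s['time'],s['width'],s['grip_force'],s['eef_rot'],s['ft_force'])
c=np.array([.5055,-.1514])
f=lambda P,cam='scene':np.round(w2px(P,cam),1)
print('tcp',f(np.r_[c,.0384]),'at .1',f(np.r_[c,.1]))
a=np.radians(45);X=np.array([np.cos(a),np.sin(a)]);Y=np.array([-X[1],X[0]])
for i,j in((1,-1),(-1,-1),(-1,1),(1,1)): print(i,j,f(np.r_[c+X*.024*i+Y*.055*j,.076]))
b=cv2.imread('pics/s2.png')[165:245,280:360]
cv2.imwrite('pics/c3.png',cv2.resize(b,(600,600),interpolation=cv2.INTER_CUBIC))
E
```

```text
4.2667 0.020013330735376356 0.005706545052817091 [ 3.81938814e-01  9.24187611e-01  2.92707765e-05 -1.71199286e-05] [0.06333841 0.13184422 0.03209294]
tcp [309.9 217.5] at .1 [310.5 197.9]
1 -1 [298.4 199.7]
-1 -1 [313.8 198.9]
-1 1 [323.1 212. ]
1 1 [306.4 213. ]
```

View pics/c3.png

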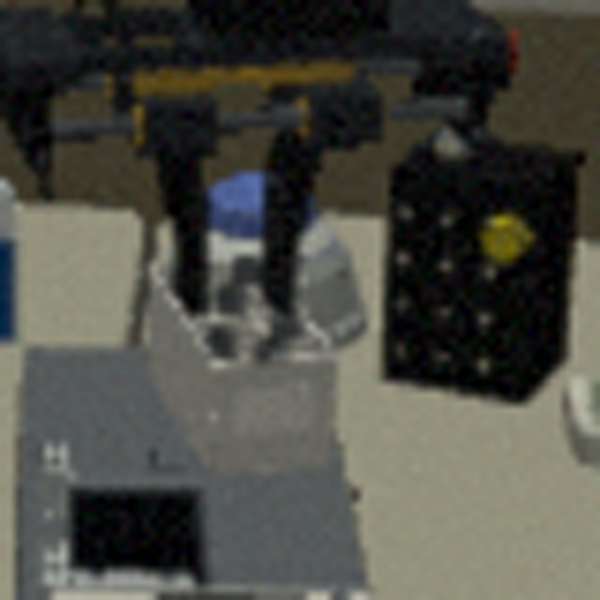

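```bash
python3 - <<'E'
from h import *
f=lambda P:np.round(w2px(P,'scene'),1)
from scipy.spatial.transform import Rotation as R
for n,p,q,wd in(('start',[.2784,.5596,.1834],[.2289,.9735,0,0],.087),('s1',[.5028,-.1523,.1403],[.384,.923,0,0],.087),('s2',[.5055,-.1514,.0384],[.382,.924,0,0],.026)):
    y=R.from_quat(q).as_matrix()[:,1]
    for dz in(0,.02,.04):
        print(n,dz,[f(np.array(p)+[0,0,dz]+s*y*(wd/2+.005)) for s in(1,-1)])
for c in('scene',):
    for l in('rack','tube_1'): print(l,[(round(d['conf'],2),np.round(w(d['at'],c),3)) for d in r.spot_point(l,c)][:6])
a=cv2.imread('pics/scene0.png')[180:330,40:260]
cv2.imwrite('pics/c4.png',cv2.resize(a,None,fx=3.5,fy=3.5,interpolation=cv2.INTER_CUBIC))
E
```

```text
start 0 [array([122.2, 342.5]), array([202.6, 318.6])]
start 0.02 [array([119.7, 328.4]), array([201.5, 305.3])]
start 0.04 [array([117.2, 313.8]), array([200.3, 291.6])]
s1 0 [array([295.2, 185.6]), array([328.3, 183.9])]
s1 0.02 [array([295.3, 178.8]), array([328.7, 177.2])]
s1 0.04 [array([295.4, 172. ]), array([329. , 170.4])]
s2 0 [array([304. , 217.9]), array([315.9, 217.1])]
s2 0.02 [array([304.1, 211.6]), array([316.1, 210.8])]
s2 0.04 [array([304.3, 205.2]), array([316.3, 204.5])]
rack [(0.72, array([ 0.505, -0.151,  0.031])), (0.36, array([ 0.587, -0.308,  0.002]))]
tube_1 []
```

View pics/c4.png

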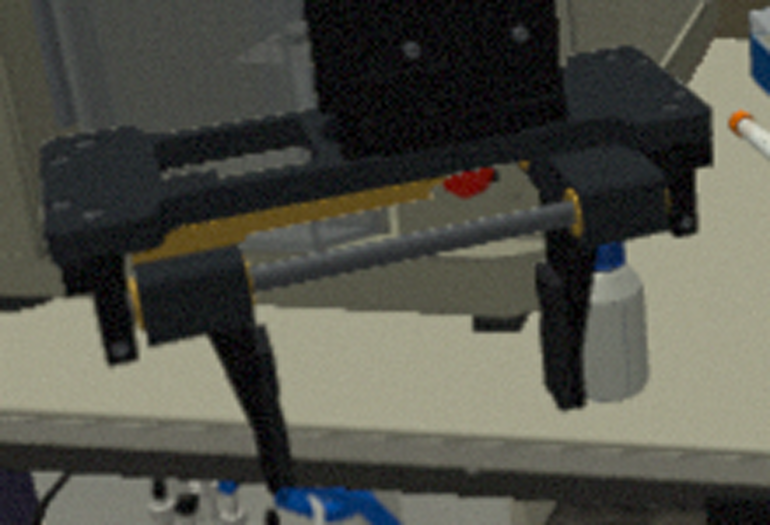

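The pictures put the real fingertips about 35 mm higher than the reported TCP. The tips stopped just above the rack top, with no contact force. I'll lift, reopen and go lower.

Call:
arm_command(xyz=[[0,0,0.01],[0,0,0.03],[0,0,0.03]], rot=[[0,0,0],[0,0,0],[0,0,0]])

```text
time: 4.62
ee_pos: [0.5073, -0.1521, 0.0719]
eef_rot: [0.382, 0.924, 0.001, 0.002]
ft_force: [1.0, -0.2, 0.9]
width: 0.0014
grip_force: 0.0
```

Call:
arm_command(xyz=[[0,0,0],[0,0,0],[0,0,0],[0,0,0],[0,0,0],[0,0,0],[0,0,0],[0,0,0],[0,0,0],[0,0,0]], rot=[[0,0,0],[0,0,0],[0,0,0],[0,0,0],[0,0,0],[0,0,0],[0,0,0],[0,0,0],[0,0,0],[0,0,0]], grip=1)

```text
time: 5.45
ee_pos: [0.5054, -0.1514, 0.0683]
eef_rot: [0.382, 0.924, 0.0, -0.0]
ft_force: [-0.5, 0.1, 0.4]
width: 0.0597
grip_force: 0.0
```

```bash
python3 - <<'E'
from h import *
s=r.read_state();print(s['time'],s['ee_pos'],s['width'],s['ft_force'])
snap('scene','s5');b=cv2.imread('pics/s5.png')[165:245,270:350]
cv2.imwrite('pics/c5.png',cv2.resize(b,(600,600),interpolation=cv2.INTER_CUBIC))
p=s['ee_pos']
from scipy.spatial.transform import Rotation as R
y=R.from_quat(s['eef_rot']).as_matrix()[:,1]
for dz in(0,.02,.04): print(dz,[(w2px(p+[0,0,dz]+k*y*(s['width']/2+.005),'scene')-[270,165])*7.5 for k in(1,-1)])
E
```

```text
5.45 [ 0.50544108 -0.15142401  0.06831792] 0.05969255691734263 [-0.45808532  0.05971201  0.37814079]
0 [array([214.43991844, 328.36254288]), array([388.46357757, 317.73507107])]
0.02 [array([215.31477908, 280.15838106]), array([390.43238403, 269.86150172])]
0.04 [array([216.20270579, 231.33412893]), array([392.43006888, 221.37674429])]
```

View pics/c5.png

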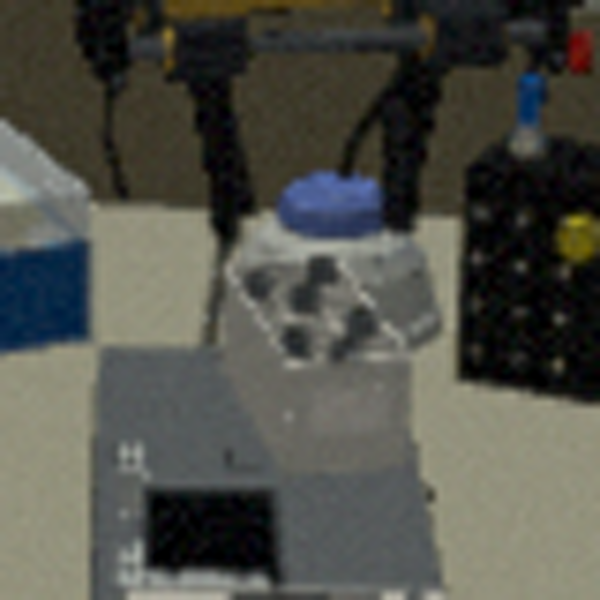

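The tips really are about 37 mm above the reported TCP, at rows ~235 and ~230. All six caps are still in the rack. I'll finish opening, then descend 63 mm so the tips reach about z = 0.042.

Call:
arm_command(xyz=[[0,0,0],[0,0,0],[0,0,0],[0,0,0],[0,0,-0.01],[0,0,-0.02],[0,0,-0.03],[0,0,-0.04],[0,0,-0.048],[0,0,-0.055],[0,0,-0.06],[0,0,-0.063],[0,0,-0.063],[0,0,-0.063]], rot=[[0,0,0],[0,0,0],[0,0,0],[0,0,0],[0,0,0],[0,0,0],[0,0,0],[0,0,0],[0,0,0],[0,0,0],[0,0,0],[0,0,0],[0,0,0],[0,0,0]])

```text
time: 6.67
ee_pos: [0.5056, -0.1515, 0.0055]
eef_rot: [0.382, 0.924, 0.0, 0.0]
ft_force: [-0.1, -1.0, 0.4]
width: 0.0868
grip_force: 0.0
```

Call:
arm_command(xyz=[[0,0,0],[0,0,0],[0,0,0],[0,0,0],[0,0,0],[0,0,0],[0,0,0],[0,0,0],[0,0,0],[0,0,0]], rot=[[0,0,0],[0,0,0],[0,0,0],[0,0,0],[0,0,0],[0,0,0],[0,0,0],[0,0,0],[0,0,0],[0,0,0]], grip=0, squeeze=25)

```text
time: 7.5
ee_pos: [0.5054, -0.1515, 0.0054]
eef_rot: [0.382, 0.924, 0.0, -0.0]
ft_force: [-1.3, -0.4, 0.8]
width: 0.0478
grip_force: 24.9
```

```bash
python3 - <<'E'
from h import *
snap('scene','s6');b=cv2.imread('pics/s6.png')[165:245,270:350]
cv2.imwrite('pics/c6.png',cv2.resize(b,(600,600),interpolation=cv2.INTER_CUBIC))
s=r.read_state();print(s['time'],s['ee_pos'],s['width'],s['ft_force'],s['grip_force'])
E
```

```text
7.55 [ 0.50541671 -0.15152426  0.00539678] 0.04740801171695283 [-0.74643389 -0.20524158  1.4636457 ] 24.94457363616675
```

View pics/c6.png

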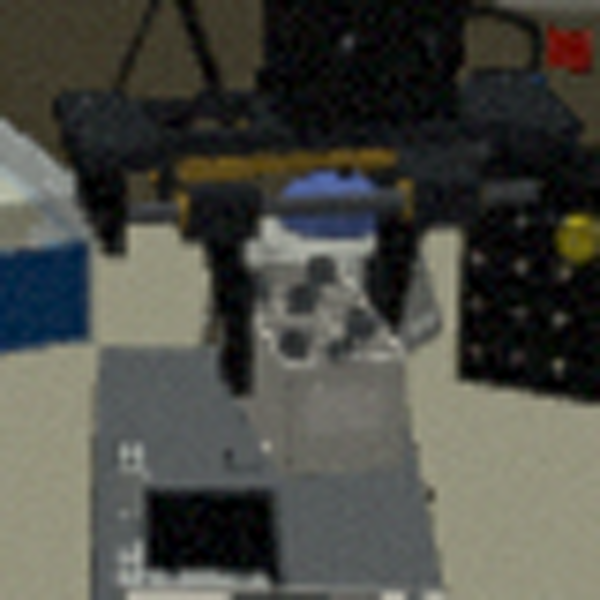

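The rack is gripped at width 48 mm with the fingers on both sides. Next I'll slide it and square it to the reader, stopping short of the rails.

Call:
arm_command(xyz=[[-0.001,0.002,0],[-0.003,0.006,0],[-0.0055,0.0118,0],[-0.0083,0.0178,0],[-0.0111,0.0238,0],[-0.0139,0.0298,0],[-0.0167,0.0358,0],[-0.0195,0.0418,0],[-0.0223,0.0478,0],[-0.0251,0.0538,0],[-0.0279,0.0598,0],[-0.0307,0.0658,0],[-0.0335,0.0718,0],[-0.0363,0.0778,0],[-0.0391,0.0838,0],[-0.0419,0.0898,0],[-0.0445,0.0955,0],[-0.047,0.101,0],[-0.0485,0.1045,0],[-0.0493,0.106,0]], rot=[[0,0,0],[0,0,-0.01],[0,0,-0.02],[0,0,-0.03],[0,0,-0.04],[0,0,-0.05],[0,0,-0.06],[0,0,-0.07],[0,0,-0.08],[0,0,-0.09],[0,0,-0.1],[0,0,-0.11],[0,0,-0.12],[0,0,-0.13],[0,0,-0.14],[0,0,-0.15],[0,0,-0.16],[0,0,-0.17],[0,0,-0.176],[0,0,-0.176]])

```text
time: 9.22
ee_pos: [0.4558, -0.0445, 0.0054]
eef_rot: [0.461, 0.887, 0.0, -0.0]
ft_force: [-0.0, -0.4, -1.6]
width: 0.0476
grip_force: 24.9
```

```bash
python3 - <<'E'
from h import *
np.set_printoptions(precision=4,suppress=True)
s=r.read_state();print(s['time'],s['ee_pos'],s['width'],s['ft_force'],s['torque'],s['grip_force'])
x,y=s['eef_rot'][:2];print('yaw',np.degrees(2*np.arctan2(y,x))-90)
for c in('scene','top'):
    snap(c,c+'7')
    for l in('rack','corner','seat','pin_end','pin_near','pin_far'): print(c,l,[(round(d['conf'],2),w(d['at'],c)) for d in r.spot_point(l,c)][:3])
E
```

```text
9.2167 [ 0.4558 -0.0445  0.0054] 0.04759019480896013 [-0.0012 -0.3668 -1.6356] [-0.1576 -0.0469  0.0092] 24.944264232181013
yaw 35.036286598468564
scene rack [(0.7, array([ 0.4587, -0.046 ,  0.0275]))]
scene corner [(0.83, array([0.4547, 0.0388, 0.0324])), (0.75, array([0.5032, 0.2537, 0.0029]))]
scene seat [(0.64, array([ 0.4671, -0.0189,  0.0316]))]Traceback (most recent call last):
  File "<stdin>", line 7, in <module>
ValueError: it knows: back_rail, buffer_bottle, conical, corner, end_rail, loading, rack, reader, seat, timer, tip_box, tube, vortex_mixer
```

Call:
arm_command(xyz=[[0.0015,0.002,0],[0.003,0.0045,0],[0.005,0.0075,0],[0.0065,0.0105,0],[0.0076,0.0122,0],[0.008,0.013,0],[0.008,0.013,0]], rot=[[0,0,0],[0,0,0],[0,0,0],[0,0,0],[0,0,0],[0,0,0],[0,0,0]])

```text
time: 10.0
ee_pos: [0.4644, -0.0321, 0.0054]
eef_rot: [0.461, 0.887, 0.0, 0.0]
ft_force: [0.8, 1.0, -0.7]
width: 0.0473
grip_force: 24.9
```

Call:
arm_command(xyz=[[-0.0011,0.0016,0],[-0.0023,0.0033,0],[-0.0034,0.0049,0],[-0.004,0.0057,0],[-0.004,0.0057,0],[-0.004,0.0057,0]], rot=[[0,0,0],[0,0,0],[0,0,0],[0,0,0],[0,0,0],[0,0,0]])

```text
time: 10.5
ee_pos: [0.4607, -0.0277, 0.0056]
eef_rot: [0.462, 0.887, -0.0, 0.001]
ft_force: [3.7, -5.0, -2.6]
width: 0.0481
grip_force: 25.0
```

Call:
arm_command(xyz=[[0.0012,0.0009,0],[0.0025,0.0017,0],[0.0037,0.0026,0],[0.0049,0.0034,0],[0.0057,0.004,0],[0.0057,0.004,0],[0.0057,0.004,0]], rot=[[0,0,0],[0,0,0],[0,0,0],[0,0,0],[0,0,0],[0,0,0],[0,0,0]], squeeze=40)

```text
time: 11.08
ee_pos: [0.4654, -0.0245, 0.0054]
eef_rot: [0.462, 0.887, -0.001, 0.0]
ft_force: [-0.7, -7.8, 1.4]
width: 0.0479
grip_force: 40.0
```

Call:
arm_command(xyz=[[0.0008,0.0006,0],[0.0016,0.0011,0],[0.0025,0.0017,0],[0.0025,0.0017,0],[0.0025,0.0017,0],[0.0025,0.0017,0]], rot=[[0,0,0],[0,0,0],[0,0,0],[0,0,0],[0,0,0],[0,0,0]])

```text
time: 11.58
ee_pos: [0.4664, -0.0236, 0.0053]
eef_rot: [0.463, 0.886, -0.002, -0.001]
ft_force: [-8.3, -9.8, 10.9]
width: 0.0476
grip_force: 40.0
```

```bash
cat > st.py <<'E'
from h import *
np.set_printoptions(precision=4,suppress=True)
s=r.read_state();a=np.radians(34.9);M=np.array([[np.cos(a),-np.sin(a)],[np.sin(a),np.cos(a)]])
x,y=s['eef_rot'][:2]
print(s['time'],'off from (.4607,-.0277) reader mm',1e3*M.T@(s['ee_pos'][:2]-[.4607,-.0277]),'F reader',M.T@s['ft_force'][:2],s['ft_force'][2],'T',s['torque'],'yaw',np.degrees(2*np.arctan2(y,x))-90,s['grip_force'],s['ee_pos'])
E
python3 st.py
```

```text
11.5833 off from (.4607,-.0277) reader mm [7.0673 0.1177] F reader [-12.4543  -3.2687] 10.93366324510955 T [-2.3159  1.7793 -0.2836] yaw 34.84942691295595 39.9675856763497 [ 0.4664 -0.0236  0.0053]
```

Call:
arm_command(xyz=[[-0.0006,0.0008,0],[-0.0011,0.0016,0],[-0.0017,0.0025,0],[-0.0017,0.0025,0],[-0.0017,0.0025,0],[-0.0017,0.0025,0]], rot=[[0,0,0],[0,0,0],[0,0,0],[0,0,0],[0,0,0],[0,0,0]])

```text
time: 12.08
ee_pos: [0.4665, -0.0234, 0.0055]
eef_rot: [0.463, 0.886, -0.002, 0.001]
ft_force: [0.5, -20.0, 2.7]
width: 0.0478
grip_force: 40.0
```

```bash
python3 st.py
```

```text
12.0833 off from (.4607,-.0277) reader mm [7.1955 0.1698] F reader [-11.0469 -16.6915] 2.669300476708521 T [-4.507  -0.0279 -0.084 ] yaw 34.78465692649645 39.98020453378558 [ 0.4665 -0.0234  0.0055]
```

Call:
arm_command(xyz=[[0.0008,0.0006,0],[0.0012,0.0009,0],[0.0012,0.0009,0],[0.0012,0.0009,0],[0.0012,0.0009,0]], rot=[[0,0,0],[0,0,0],[0,0,0],[0,0,0],[0,0,0]])

```text
time: 12.5
ee_pos: [0.4666, -0.0232, 0.0054]
eef_rot: [0.464, 0.886, -0.003, 0.0]
ft_force: [-4.6, -22.1, 7.6]
width: 0.0475
grip_force: 40.0
```

```bash
python3 st.py; python3 - <<'E'
from h import *
for c in('scene','top'):
    snap(c,c+'8')
    for l in('rack','corner','seat','tube_1'): print(c,l,[(round(d['conf'],2),np.round(w(d['at'],c),4)) for d in r.spot_point(l,c)][:6])
f=lambda n,a:cv2.resize(cv2.imread(f'pics/{n}8.png')[a[0]:a[0]+84,a[1]:a[1]+80],(400,420),interpolation=cv2.INTER_CUBIC)
cv2.imwrite('pics/c8.png',np.hstack([f('scene',(180,270)),f('top',(215,225))]))
E
```

```text
12.5 off from (.4607,-.0277) reader mm [7.3838 0.3436] F reader [-16.4329 -15.5003] 7.604959444630434 T [-4.8513  1.0985 -0.1878] yaw 34.739013050582315 39.99909304082394 [ 0.4666 -0.0232  0.0054]
scene rack [(0.89, array([ 0.4676, -0.0241,  0.0306]))]
scene corner [(0.87, array([0.4519, 0.0381, 0.0321]))]
scene seat [(0.96, array([ 0.4664, -0.0215,  0.0314]))]
scene tube_1 []
top rack []
top corner []
top seat []
top tube_1 []
```

View pics/c8.png

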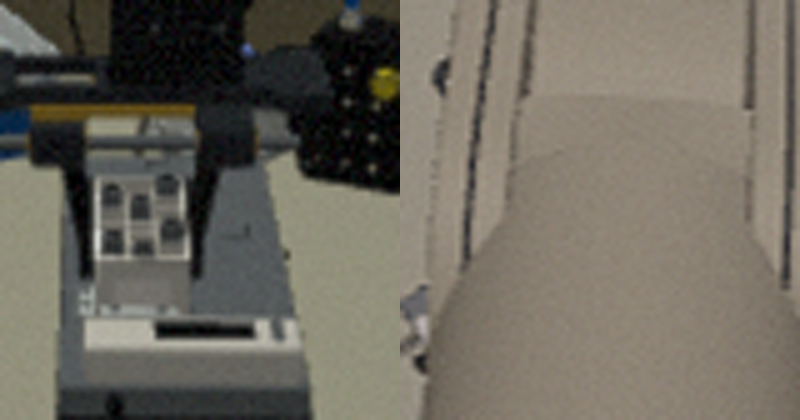

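The rack is home against the corner, with five or six caps visible at crop (95–190, 180–255). Both directions now show hard contact. I'll ease the leftover yaw torque so both back pins are loaded evenly.

Call:
arm_command(xyz=[[0.0002,0.0001,0],[0.0004,0.0003,0],[0.0004,0.0003,0],[0.0004,0.0003,0],[0.0004,0.0003,0]], rot=[[0,0,-0.002],[0,0,-0.004],[0,0,-0.004],[0,0,-0.004],[0,0,-0.004]])

```text
time: 13.42
ee_pos: [0.4666, -0.0232, 0.0053]
eef_rot: [0.465, 0.885, -0.003, 0.0]
ft_force: [-7.2, -23.8, 10.4]
width: 0.0476
grip_force: 40.0
```

```bash
python3 st.py
```

```text
13.4167 off from (.4607,-.0277) reader mm [7.3922 0.3683] F reader [-19.5148 -15.3455] 10.383201258617735 T [-5.0296  1.5275  0.2821] yaw 34.54116468135214 40.009031631052494 [ 0.4666 -0.0232  0.0053]
```

Call:
arm_command(xyz=[[0,0,0],[0,0,0],[0,0,0],[0,0,0],[0,0,0],[0,0,0]], rot=[[0,0,0.001],[0,0,0.002],[0,0,0.002],[0,0,0.002],[0,0,0.002],[0,0,0.002]])

```text
time: 13.92
ee_pos: [0.4666, -0.0232, 0.0054]
eef_rot: [0.465, 0.885, -0.003, 0.0]
ft_force: [-6.3, -23.5, 9.2]
width: 0.0479
grip_force: 40.0
```

```bash
python3 st.py; python3 - <<'E'
from bench import r
print(r.close_job())
E
```

```text
13.9167 off from (.4607,-.0277) reader mm [7.408 0.364] F reader [-18.5746 -15.6472] 9.230928652492858 T [-5.0502  1.5829  0.0322] yaw 34.62326309906213 40.00010927673429 [ 0.4666 -0.0232  0.0054]
the job is handed in; nothing more can be done
None
```

I slid the rack home and handed the job in at 13.9 s with the arm still pressing it into the corner, at about 19 N on the back rail and 16 N on the end rail; flush contact and pin depth are inferred from the forces and hard stops, since I had no direct pin reading.

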